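Put the soap punch back in its own hole of the graded rack

ROBOT

A 6-joint arm with a two-finger parallel gripper is mounted at the origin on a cart in front of the work surface, level with it; the furniture and walls round the work are solid. World frame = base frame: x ahead of the robot, y to its left, z up, the work surface at z = 0. Lengths are in m, angles in rad, forces in N, time in s.
With the tool pointing down it reaches from about 0.2 to 0.875 m from the base axis. Payload 3.4 kg.
Tool frame: the origin (TCP) lies midway between the tips of the shut fingers; the grasp point (between the pads) lies arm.grasp_offset behind it (arm.grasp_offset is the distance from the TCP to the grasp point, in m); z points along the fingers, y is the line along which they close (so a half turn about z gives the same grasp; the last joint's range is limited). The gripper opens to 94 mm and grips with 3 to 60 N. Pads are 16 mm wide; open, the fingers measure 119 mm over their backs; the gripper's body (75 mm by 177 mm) begins 78 mm behind the grasp point.
Start: joints at [-1.385, 0.276, 1.505, -0, 1.361, -0.121], TCP at [0.174, -0.548, 0.183] pointing down, gripper open.
Joint ranges: [-2.89, 2.89], [-0.75, 2.08], [0.22, 2.7], [-1.18, 4.32], [0.11, 2.71], [-2.7, 2.7]. Speed limits (rad/s): [2.57, 2.57, 3.14, 3.14, 3.14, 3.14].

INTERFACE

Orientations are given as a unit quaternion [x, y, z, w].
In Python, from station import monitor, viewer, workorder, arm gives the robot as it stands.
- The arm moves only by the tool jog_arm, never from a script. Its argument "steps" is one flat list of numbers, 5 for each row, row after row: the opening, from 0 (shut) to 1 (fully open), then the shift along the world's x, y, z in m, then the turn about the world's z in rad. In form: [jaw, tx, ty, tz, turn, jaw, tx, ty, tz, turn, ...]. A call has 1 to 20 rows; each row shifts and turns the commanded pose from where the row before left it; what a row does not reach is not made up. A row lasts 1/10 s, in which the tool goes at most 50 mm and 8.59 degrees, less where a joint would pass 70% of its speed; a pose out of reach is approached as far as the arm can. A call with a gripper value outside its range is refused whole. The fingers move at their own pace and stop on an object; the grip force is fixed at half the most. Time passes only in rows, so rows that do not move let the fingers close. It gives the time, the measured TCP pose, the force, the opening and the grip force at its end, in the units of the state.
- monitor.read_state(): the state, without advancing time (a new reading comes with each control period).
- viewer.grab_frame(name): name is "scene" or "top" or "wrist"; returns a dict with "pixels" (384x512x3 uint8, red, green, blue), "intrinsics" (3x3 intrinsics, pixels), "cam_to_world" (4x4, takes a point from camera to world coordinates). Camera axes: x right, y up, looking along -z (the intrinsics and any distortion apply to the point x, -y, -z); pixel columns grow to the right and rows downward; lengths in m; the calibration is good to about 2 mm. A picture is of the moment at which its call begins. There is no depth.
- workorder.close_job(): hands the job in; it is judged then, once.
Trained networks look in a picture, given as the dict that the camera call returned (one of the last four; its "shot" number tells which), for a name from the list of things; names that differ only in an ending like _2 or _b are one class to them, and where a whole thing is asked for, a point or a joint stands for the part that bears it (a point fixed in the world has none). Each returns a list of dicts, best first, with "score" (0 to 1); they miss things now and then, are a little off and sometimes report something else, mostly with a low value. They report only what shows in the picture. A call takes as long as a camera call. They do not tell look-alikes from the thing itself.
- viewer.find_in(picture, query): "pixel" ([column, row] in pixels, amid what is visible of it).
- viewer.trace(picture, query): "region" (384x512 bool, what is visible of it) and "pixel" ([column, row] in pixels, amid what is visible of it).
- viewer.place_of(picture, query): "pixel" ([column, row] in pixels: a listed point, or the origin of a listed thing).
The state is a dict: "time_s": time; "qpos": joint angles; "qvel": joint speeds; "tau": joint torques, N m; "ee_pos": TCP position; "tcp_rot": TCP orientation; "wrist_force": force on the tool from outside, world axes, zero at the start; "wrist_torque": the same for the moment, N m; "grip_width": finger opening in m; "gripper_force": force on a finger pad.
Only numpy, scipy, OpenCV 4.12 (cv2) and the standard library are available. Lean on these libraries where they do the work, as an engineer would, in place of code of your own. Each camera call takes 0.05 s, during which the arm holds its last target. There are 200 camera calls.

TASK

Two soap punches stand on the table beside the punch rack: put the one with the thicker shank into the hole of the rack that matches its diameter, upright and fully home with its collar down on the wood, and let go of it. Work gently: never press or knock on the rack with more than 20 newtons. The rack's strip may be shifted lengthwise in its tray, so feel for the hole; leave the slimmer punch, the jars and the bottles where they stand.

Things in the scene. Friction and masses are not known exactly. Their poses are not given: they have to be found in the camera images.
- punch_thick: The thicker soap punch, to be put away, standing on its round steel shank: 25 mm diameter, 46 mm long, foot edge bevelled 1 mm; above it a collar 34 mm across, 5 mm thick, then a dark wooden square handle 24 x 24 mm, 50 mm tall; whole height 101 mm, about 0.1 to 0.16 kg. Origin: centre of the shank's underside; z up along the punch, x and y square to the handle's faces.
- punch_slim: The slimmer soap punch: the same as the thicker one in every way but its shank, which is 19 mm in diameter. Origin and axes as there. Leave it standing where it is.
- rack: Rack: aluminium tray fixed to the table, 56 (x) x 246 (y) x 28 mm, holding a light wooden strip 44 x 206 mm whose flat top is 60 mm above the table. Origin: centre of the tray's underside; z up, y along the row. Five upright holes 40 mm apart for punches of 16, 19, 22, 25, 28 mm, growing toward +y. Hole = punch + 1.5 mm, mouth bevelled 1 mm. A seated punch's foot is 14 mm above the origin.
- strip_middle (a point): Tray centre at the height of the strip's top (60 mm); axes as the rack's. The strip may be pressed down: it lies on a sponge mat, begins to sink at about 1.5 N, then yields about 1.5 N per mm for 8 mm, and springs back. Lengthwise it is wedged and does not shift under the forces allowed here.
- hole25_middle (a point): Fixed to the TRAY, at the strip's top: where the mouth of the 25 mm hole (fourth from the small end) is when the strip is centred in the tray. The strip really stands anywhere up to 14 mm to either side of that along the rack's y, different each time and not shown by any measured pose here: feel for the hole along this line (it is exact across the row), or look.
- jar_blue: White pigment jar with a blue band, 66 mm across, 56 mm tall, origin at the centre of its underside; leave alone.
- bottle_plum: Amber bottle with black cap, 61 mm across, 121 mm tall, origin at the centre of its underside; leave alone.
- jar_copper: Small white jar with a copper-coloured band, 47 mm across and tall, origin at the centre of its underside; leave alone.
Mind the look-alikes: they are no part of the job. Leave any turquoise look-alike of the punch_thick alone. What is shaped like the punch_slim but green is not meant.

How it is judged:
By the outcome, as a careful person would: the job done as asked, in the order asked, and still so for the second after the job is handed in, with the robot touching nothing.
It also fails if it takes over 64 s, if anything falls off the work surface, if the arm or the gripper's body presses on something with over 40 N, if the wrist force passes 120 N, or if a joint passes its speed limit or range.

## Working session

There is one attempt and no reset: what is moved stays moved. The work goes in short steps, Python scripts to look and compute and a tool call to move; the robot and the scene stay as the last step left them, time stands still between calls to the robot, and variables do not carry over. Pictures are saved under pics/ and viewed, at most 10 in all, crops included, and the job is handed in when it is done.

Besides the shell and the picture viewer there is one more tool, called after "Emit:" as a command line: name --argument value ..., lists and objects as JSON in quotes. jog_arm: Moves the arm, as the interface text tells. Its arguments: {"type":"object","properties":{"steps":{"type":"array","items":{"type":"number"}}},"required":["steps"]}

```bash
mkdir -p pics; ls; cat > h.py <<'E'
import numpy as np, cv2
from station import monitor, viewer, workorder, arm
def save(p,name,crop=None,scale=1):
    im=cv2.cvtColor(p["pixels"],cv2.COLOR_RGB2BGR)
    if crop: im=im[crop[1]:crop[3],crop[0]:crop[2]]
    if scale!=1: im=cv2.resize(im,None,fx=scale,fy=scale,interpolation=cv2.INTER_CUBIC)
    cv2.imwrite("pics/"+name+".png",im)
def ray(p,px):
    K=np.array(p["intrinsics"]);T=np.array(p["cam_to_world"])
    d=np.linalg.inv(K)@[px[0],px[1],1]; d=np.array([d[0],-d[1],-d[2]])
    return T[:3,3],T[:3,:3]@d
def at_z(p,px,z):
    o,d=ray(p,px); return o+d*(z-o[2])/d[2]
def tri(a,b):
    (o1,d1),(o2,d2)=a,b
    d1=d1/np.linalg.norm(d1);d2=d2/np.linalg.norm(d2)
    s=np.linalg.lstsq(np.stack([d1,-d2],1),o2-o1,rcond=None)[0]
    x,y=o1+s[0]*d1,o2+s[1]*d2
    return (x+y)/2,np.linalg.norm(x-y)
def proj(p,X):
    K=np.array(p["intrinsics"]);T=np.array(p["cam_to_world"])
    c=T[:3,:3].T@(np.asarray(X)-T[:3,3]); c=np.array([c[0],-c[1],-c[2]]); u=K@c
    return u[:2]/u[2]
E
python3 - <<'E'
from h import *
np.set_printoptions(precision=4,suppress=True)
print(arm.grasp_offset, monitor.read_state())
P={n:viewer.grab_frame(n) for n in("scene","top")}
z=dict(punch_thick=0,punch_slim=0,rack=0,strip_middle=.06,hole25_middle=.06)
print({k:(v if np.size(v)<6 else np.shape(v)) for k,v in P["top"].items()})
for n,p in P.items():
    save(p,n+"0"); print(np.array(p["intrinsics"]).round(1).tolist(),np.array(p["cam_to_world"]).round(3).tolist())
    for q in z:
        for r in viewer.place_of(p,q): print(n,q,round(r["score"],2),np.round(r["pixel"],1),at_z(p,r["pixel"],z[q]))
im=np.hstack([cv2.imread("pics/scene0.png"),cv2.imread("pics/top0.png")])
E
```

```text
pics
0.0188 {'time_s': 0.0, 'qpos': array([-1.385 ,  0.2766,  1.5061,  0.    ,  1.3607, -0.121 ]), 'qvel': array([-0.0005, -0.0006,  0.001 ,  0.0001, -0.002 ,  0.    ]), 'tau': array([  0.0003, -40.4588, -23.7233,   0.0702,   0.0346,  -0.0001]), 'ee_pos': array([ 0.1735, -0.5476,  0.182 ]), 'tcp_rot': array([ 0.9883,  0.1528, -0.    , -0.0009]), 'wrist_force': array([-0.301 ,  0.1528,  0.5632]), 'wrist_torque': array([-0.04  ,  0.0255,  0.0191]), 'gripper_force': 0.0, 'grip_width': 0.09419014106300339}
{'pixels': (384, 512, 3), 'intrinsics': (3, 3), 'cam_to_world': (4, 4), 'shot': 2}
[[426.9, 0.0, 254.9], [0.0, 426.9, 194.4], [0.0, 0.0, 1.0]] [[-0.469, 0.42, -0.777, -0.339], [-0.883, -0.206, 0.421, 0.558], [0.017, 0.884, 0.467, 0.568], [0.0, 0.0, 0.0, 1.0]]
scene punch_thick 0.7 [182.3 249.9] [0.4387 0.3209 0.    ]
scene punch_thick 0.68 [154.7 241.7] [0.4987 0.3673 0.    ]
scene punch_thick 0.53 [179.6 206.4] [0.6325 0.2602 0.    ]
scene punch_slim 0.65 [252.4 215.5] [0.5036 0.1071 0.    ]
scene rack 0.86 [312.3 193.7] [ 0.5358 -0.1037  0.    ]
scene strip_middle 0.79 [310.6 171.5] [ 0.5581 -0.1075  0.06  ]
scene hole25_middle 0.75 [309.7 165.3] [ 0.5954 -0.1299  0.06  ]
[[453.4, 0.0, 261.2], [0.0, 453.4, 194.5], [0.0, 0.0, 1.0]] [[-0.015, 0.99, -0.143, 0.368], [-1.0, -0.017, -0.013, 0.119], [-0.015, 0.143, 0.99, 1.051], [0.0, 0.0, 0.0, 1.0]]
top punch_thick 0.73 [163.1 209.6] [0.4883 0.3619 0.    ]
top punch_thick 0.71 [188.7 192.7] [0.5272 0.3022 0.    ]
top punch_thick 0.58 [180.  227.8] [0.4451 0.3219 0.    ]
top punch_slim 0.55 [268.9 206.9] [0.4905 0.1145 0.    ]
top punch_slim 0.53 [239.1 210.5] [0.4832 0.1841 0.    ]
top rack 0.71 [364.6 187. ] [ 0.5335 -0.11    0.    ]
top strip_middle 0.76 [364.8 183. ] [ 0.533  -0.0978  0.06  ]
top hole25_middle 0.57 [268.7 257.3] [0.3737 0.1171 0.06  ]
top hole25_middle 0.56 [373. 164.] [ 0.5755 -0.118   0.06  ]
```

```bash
python3 - <<'E'
import cv2,numpy as np
a=cv2.resize(cv2.imread("pics/scene0.png")[100:300,90:390],None,fx=2.6,fy=2.6,interpolation=3)
cv2.imwrite("pics/s1.png",a)
b=cv2.resize(cv2.imread("pics/top0.png")[110:310,120:420],None,fx=2.6,fy=2.6,interpolation=3)
cv2.imwrite("pics/t1.png",b)
E
```

```text
(no output)
```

View pics/s1.png

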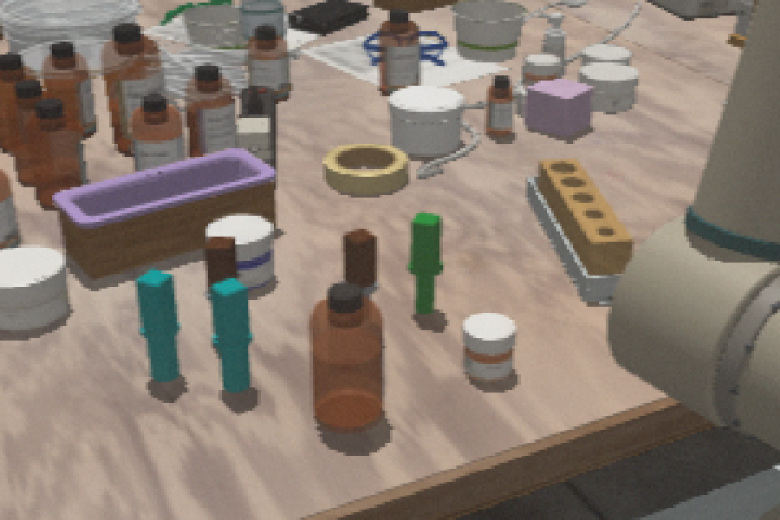

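View pics/t1.png

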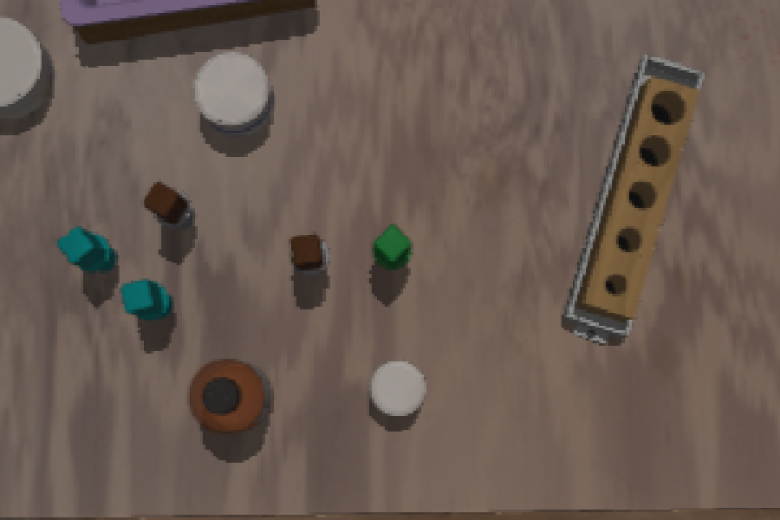

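The two brown punches are the real ones. The one at top crop (167,203) is taken as thick and the one at (307,252) as slim. The turquoise and green ones are look-alikes. The strip's 25 mm hole is at crop (655,150). I'll move over the thick candidate and look with the wrist camera.

Emit:
jog_arm --steps '[1,0.008,0.02,0.005,0,1,0.017,0.042,0.005,0,1,0.017,0.042,0.005,0,1,0.017,0.042,0.005,0,1,0.017,0.042,0.005,0,1,0.017,0.042,0.005,0,1,0.017,0.042,0.005,0,1,0.017,0.042,0.005,0,1,0.017,0.042,0.005,0,1,0.017,0.042,0.005,0,1,0.017,0.042,0.005,0,1,0.017,0.042,0.005,0,1,0.017,0.042,0.005,0,1,0.017,0.042,0.005,0,1,0.017,0.042,0.005,0,1,0.017,0.042,0.005,0,1,0.017,0.042,0.005,0,1,0.017,0.042,0.005,0,1,0.017,0.042,0.005,0,1,0.008,0.02,0.005,0]'

```text
time_s: 2.6
ee_pos: [0.4949, 0.2517, 0.283]
tcp_rot: [0.988, 0.154, -0.0, -0.001]
wrist_force: [-0.2, -0.8, 0.0]
grip_width: 0.0942
gripper_force: 0.0
```

```bash
python3 - <<'E'
from h import *
np.set_printoptions(precision=4,suppress=True)
s=monitor.read_state(); print(s["time_s"],s["ee_pos"],s["tcp_rot"],s["qpos"],s["wrist_force"])
p=viewer.grab_frame("wrist"); save(p,"w1",scale=1.5)
print(np.array(p["intrinsics"]).tolist(),np.array(p["cam_to_world"]).round(3).tolist())
for q in("punch_thick","punch_slim"):
    for r in viewer.place_of(p,q): print(q,round(r["score"],2),np.round(r["pixel"],1),at_z(p,r["pixel"],0))
print("tcp guess px", proj(p,[.527,.302,0]),proj(p,[.527,.302,.1]))
E
```

```text
2.6 [0.4949 0.2517 0.283 ] [ 0.988   0.1545 -0.0001 -0.0008] [0.3441 0.2067 1.3564 0.0015 1.5784 1.6047] [-0.1738 -0.828   0.0303]
[[280.87172715805787, 0.0, 252.41635728657604], [0.0, 280.87172715805787, 190.12160469959792], [0.0, 0.0, 1.0]] [[0.304, 0.919, 0.251, 0.568], [-0.953, 0.294, 0.079, 0.275], [-0.001, -0.263, 0.965, 0.485], [0.0, 0.0, 0.0, 1.0]]
punch_thick 0.93 [187.3 139. ] [0.4939 0.369  0.    ]
punch_thick 0.91 [208.8 175.8] [0.4431 0.3171 0.    ]
punch_thick 0.83 [232.5 129.9] [0.5318 0.3    0.    ]
punch_thick 0.47 [444.6 196.9] [ 0.5347 -0.0972  0.    ]
punch_slim 0.82 [286.9 177. ] [0.483  0.1852 0.    ]
punch_slim 0.63 [323.4 186.2] [0.487  0.1177 0.    ]
tcp guess px [230.5446 132.3046] [224.8718 137.0675]
```

View pics/w1.png

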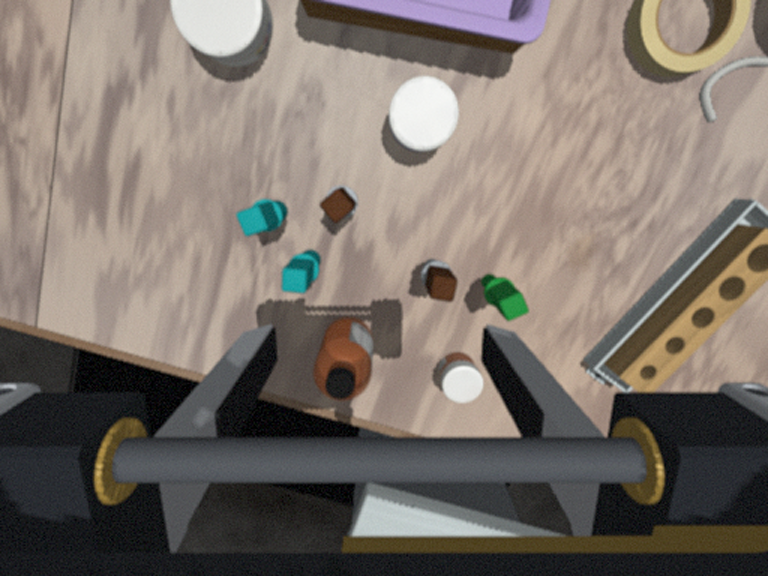

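Emit:
jog_arm --steps '[1,0.012,0.016,-0.025,0,1,0.012,0.016,-0.03,0,1,0.011,0.016,-0.03,0,1,0,0,0,0,1,0,0,0,0]'

```text
time_s: 3.25
ee_pos: [0.5295, 0.2944, 0.1979]
tcp_rot: [0.988, 0.153, -0.001, 0.001]
wrist_force: [0.0, 0.6, 0.1]
grip_width: 0.0939
gripper_force: 0.0
```

```bash
python3 - <<'E'
from h import *
np.set_printoptions(precision=4,suppress=True)
s=monitor.read_state(); print(s["time_s"],s["ee_pos"],s["tcp_rot"],s["wrist_force"])
p=viewer.grab_frame("wrist"); save(p,"w2",scale=1.5)
np.savez("w2.npz",**p)
for q in("punch_thick","punch_slim"):
    for r in viewer.place_of(p,q): print(q,round(r["score"],2),np.round(r["pixel"],1),at_z(p,r["pixel"],0))
for r in viewer.trace(p,"punch_thick"): print(r["score"],r["pixel"],r["region"].sum())
# warp onto z=.101 plane: 0.5mm/px, centred
c=np.array([.53,.30]); W=240
src=np.float32([proj(p,[c[0]+a,c[1]+b,.101]) for a,b in((-.06,-.06),(.06,-.06),(.06,.06),(-.06,.06))])
dst=np.float32([(0,0),(W,0),(W,W),(0,W)])
H=cv2.getPerspectiveTransform(src,dst)
im=cv2.warpPerspective(cv2.cvtColor(p["pixels"],cv2.COLOR_RGB2BGR),H,(W,W))
cv2.imwrite("pics/w2w.png",np.hstack([cv2.resize(im,None,fx=2,fy=2)]))
E
```

```text
3.25 [0.5295 0.2944 0.1979] [ 0.9883  0.1525 -0.001   0.0006] [0.0458 0.6084 0.1145]
punch_thick 0.9 [222.2 214.4] [0.4479 0.317  0.    ]
punch_thick 0.66 [196.1 177.4] [0.4916 0.3689 0.    ]
punch_thick 0.56 [249.6 166. ] [0.5311 0.2996 0.    ]
punch_slim 0.84 [312.1 220.6] [0.4793 0.1839 0.    ]
punch_slim 0.72 [357.9 226.3] [0.4915 0.1138 0.    ]
0.75 [251.1, 178.7] 801
0.75 [185.5, 189.2] 960
0.7 [214.8, 231.7] 898
```

View pics/w2.png

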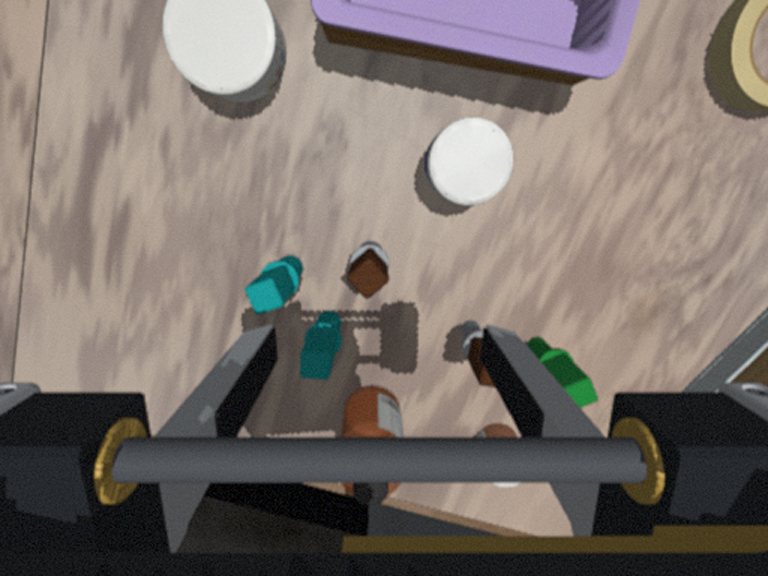

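View pics/w2w.png

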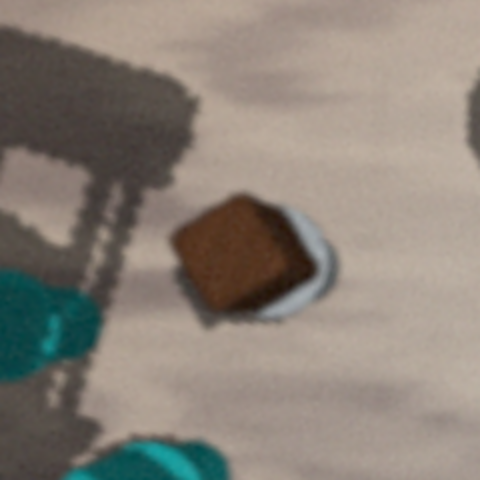

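Brown punch is at pixel (251,175) in the wrist frame, with its top centre at about (0.5285, 0.302) and its faces at -35°/55°. I'll turn by +0.65, half-close the fingers and descend.

Emit:
jog_arm --steps '[0.65,0,0.002,0,0.13,0.65,0,0.002,0,0.13,0.65,0,0.002,0,0.13,0.65,0,0.001,0,0.13,0.65,0,0,0,0.13,0.65,0,0,0,0,0.65,0,0,0,0,0.65,0,0,0,0]'

```text
time_s: 4.25
ee_pos: [0.5307, 0.3027, 0.1985]
tcp_rot: [0.888, 0.459, 0.0, 0.0]
wrist_force: [0.1, 0.2, 0.0]
grip_width: 0.0609
gripper_force: 0.0
```

```bash
python3 - <<'E'
from h import *
np.set_printoptions(precision=4,suppress=True)
s=monitor.read_state(); print(s["time_s"],s["ee_pos"],s["tcp_rot"],s["wrist_force"],s["grip_width"])
p=viewer.grab_frame("wrist")
for r in viewer.place_of(p,"punch_thick"): print(round(r["score"],2),np.round(r["pixel"],1),at_z(p,r["pixel"],0))
c=np.array([.53,.30]); W=360
src=np.float32([proj(p,[c[0]+a,c[1]+b,.101]) for a,b in((-.06,-.06),(.06,-.06),(.06,.06),(-.06,.06))])
H=cv2.getPerspectiveTransform(src,np.float32([(0,0),(W,0),(W,W),(0,W)]))
im=cv2.warpPerspective(cv2.cvtColor(p["pixels"],cv2.COLOR_RGB2BGR),H,(W,W))
hsv=cv2.cvtColor(im,cv2.COLOR_BGR2HSV)
m=((hsv[...,0]<18)&(hsv[...,1]>120)&(hsv[...,2]<120)).astype(np.uint8)
m=cv2.morphologyEx(m,cv2.MORPH_OPEN,np.ones((5,5)))
cs=max(cv2.findContours(m,0,2)[0],key=cv2.contourArea); R=cv2.minAreaRect(cs)
print(R,"center",c-.06+np.array(R[0])/3000)
full=cv2.resize(cv2.cvtColor(p["pixels"],cv2.COLOR_RGB2BGR),(480,360))
cv2.imwrite("pics/w3.png",np.hstack([full,im[:, 40:360]]))
E
```

```text
4.25 [0.5307 0.3027 0.1985] [0.8882 0.4594 0.0005 0.0001] [0.0825 0.2407 0.032 ] 0.060878871002017235
0.94 [198.1 192.6] [0.4441 0.3201 0.    ]
0.88 [250.4 168.7] [0.5281 0.3045 0.    ]
0.76 [201.8 144.5] [0.4922 0.3726 0.    ]
((175.3823699951172, 200.47059631347656), (86.94978332519531, 63.968971252441406), 59.03623962402344) center [0.5285 0.3068]
```

View pics/w3.png

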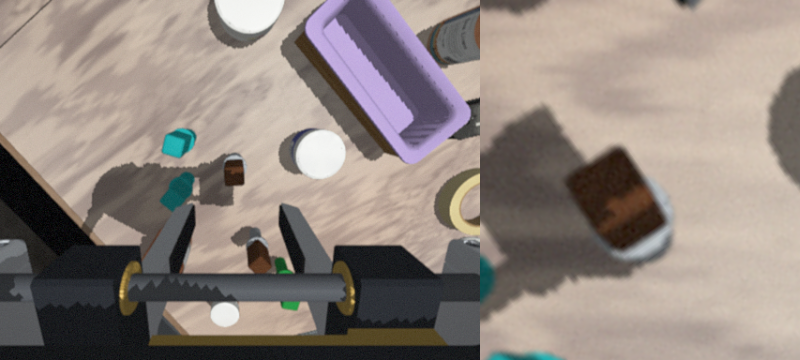

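Emit:
jog_arm --steps '[0.65,-0.002,0.001,-0.02,0.03,0.65,0,0,-0.03,0,0.65,0,0,-0.03,0,0.65,0,0,-0.03,0,0.65,0,0,-0.02,0,0.65,0,0,-0.009,0,0.65,0,0,0,0,0.2,0,0,0,0,0.2,0,0,0,0,0.15,0,0,0,0,0.15,0,0,0,0,0.15,0,0,0,0]'

```text
time_s: 5.55
ee_pos: [0.5289, 0.3039, 0.0594]
tcp_rot: [0.881, 0.474, 0.0, 0.0]
wrist_force: [0.8, -0.4, 0.2]
grip_width: 0.0243
gripper_force: 0.4
```

Emit:
jog_arm --steps '[0,0,0,0,0,0,0,0,0,0,0,0,0,0,0,0,0,0,0,0]'

```text
time_s: 5.95
ee_pos: [0.5289, 0.3041, 0.0593]
tcp_rot: [0.881, 0.474, 0.0, -0.0]
wrist_force: [0.3, 2.0, 4.3]
grip_width: 0.0239
gripper_force: 29.8
```

Emit:
jog_arm --steps '[0,0,0,0.01,0,0,0,0,0.03,0,0,0,0,0.04,0,0,0,0,0.04,0,0,0,0,0.03,0,0,0,0,0.01,0,0,0,0,0,0,0,0,0,0,0]'

```text
time_s: 6.75
ee_pos: [0.5276, 0.3033, 0.217]
tcp_rot: [0.881, 0.474, -0.002, -0.0]
wrist_force: [0.6, 0.0, -2.0]
grip_width: 0.0236
gripper_force: 29.8
```

```bash
python3 - <<'E'
from h import *
np.set_printoptions(precision=4,suppress=True)
s=monitor.read_state(); print(s["time_s"],s["ee_pos"],s["tcp_rot"],s["wrist_force"],s["grip_width"],s["gripper_force"])
p=viewer.grab_frame("scene"); t=viewer.grab_frame("top")
q=proj(p,s["ee_pos"]); print(q); x,y=np.int32(q)
save(p,"s3",(max(x-70,0),max(y-50,0),x+70,y+70),4)
for n,f in(("scene",p),("top",t)):
  for nm,z in(("rack",0),("strip_middle",.06),("hole25_middle",.06)):
    for r in viewer.place_of(f,nm): print(n,nm,round(r["score"],2),np.round(r["pixel"],1),at_z(f,r["pixel"],z))
# holes in top image: dark ellipses on the strip at z=.06
for u,v in((668,107),(655,150),(642,195),(629,239),(616,284)):
    print(at_z(t,(120+u/2.6,110+v/2.6),.06))
E
```

```text
6.75 [0.5276 0.3033 0.217 ] [ 0.8807  0.4736 -0.0017 -0.0001] [ 0.6056  0.0226 -2.0015] 0.023568537644774522 29.77580487728119
[170.2784 146.1995]
scene rack 0.84 [312.4 195.2] [ 0.5281 -0.0987  0.    ]
scene strip_middle 0.94 [313.4 170.9] [ 0.558  -0.1171  0.06  ]
scene strip_middle 0.28 [179.1 207.7] [0.5243 0.2949 0.06  ]
scene strip_middle 0.2 [276.3 240.3] [0.301  0.1571 0.06  ]
scene hole25_middle 0.62 [309.6 165.6] [ 0.5937 -0.1284  0.06  ]
top rack 0.65 [365.1 187.9] [ 0.5314 -0.1111  0.    ]
top strip_middle 0.91 [366.7 181.1] [ 0.5372 -0.1022  0.06  ]
top hole25_middle 0.72 [370.7 163.4] [ 0.5769 -0.113   0.06  ]
[ 0.6045 -0.1282  0.06  ]
[ 0.5671 -0.1152  0.06  ]
[ 0.5285 -0.1023  0.06  ]
[ 0.491  -0.0895  0.06  ]
[ 0.4531 -0.0769  0.06  ]
```

View pics/s3.png

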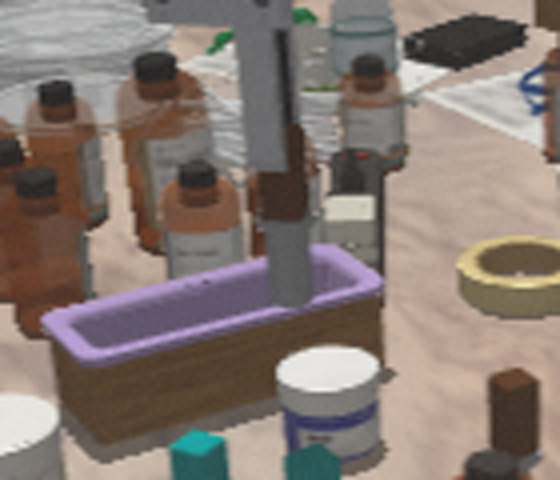

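The shank is about 40 px wide against a 47 px collar, so the thick punch is in hand. From the top view the 25 mm hole is at about (0.567, -0.115), with the row at -18.7°. I'll carry it to beside the hole and look.

Emit:
jog_arm --steps '[0,0.001,-0.015,0,0,0,0.002,-0.03,0,0.026,0,0.002,-0.038,0,0.026,0,0.002,-0.038,0,0.026,0,0.002,-0.038,0,0.026,0,0.002,-0.038,0,0.026,0,0.002,-0.038,0,0.026,0,0.002,-0.038,0,0.026,0,0.002,-0.038,0,0.026,0,0.002,-0.038,0,0.026,0,0.002,-0.038,0,0.026,0,0.002,-0.038,-0.01,0,0,0.002,-0.025,-0.02,0,0,0.001,-0.01,-0.02,0,0,0,-0.006,-0.01,0,0,0,0,-0.007,0,0,0,0,0,0,0,0,0,0,0]'

```text
time_s: 8.95
ee_pos: [0.555, -0.1616, 0.1527]
tcp_rot: [0.812, 0.584, 0.0, 0.0]
wrist_force: [0.5, -0.2, -1.4]
grip_width: 0.0238
gripper_force: 29.8
```

```bash
python3 - <<'E'
from h import *
np.set_printoptions(precision=4,suppress=True)
s=monitor.read_state(); print(s["time_s"],s["ee_pos"],s["tcp_rot"],s["wrist_force"],s["grip_width"])
p=viewer.grab_frame("wrist"); save(p,"w4",(100,60,420,300),2.5)
e=np.array(s["ee_pos"]); print("foot exp",proj(p,e-[0,0,.0594]),"tcp",proj(p,e))
for nm,z in(("rack",0),("strip_middle",.06),("hole25_middle",.06)):
  for r in viewer.place_of(p,nm): print(nm,round(r["score"],2),np.round(r["pixel"],1),at_z(p,r["pixel"],z))
print("hole exp",proj(p,[.567,-.115,.06]))
np.savez("w4.npz",K=p["intrinsics"],T=p["cam_to_world"],e=e)
E
```

```text
8.95 [ 0.555  -0.1616  0.1527] [0.8116 0.5842 0.0004 0.0004] [ 0.5462 -0.1616 -1.3989] 0.023760407987704128
foot exp [252.8593 195.8547] tcp [253.158  217.8393]
strip_middle 0.67 [216.8 137.8] [ 0.5366 -0.0998  0.06  ]
hole25_middle 0.92 [255.5 139.1] [ 0.5741 -0.1138  0.06  ]
hole exp [249.3913 142.4178]
```

View pics/w4.png

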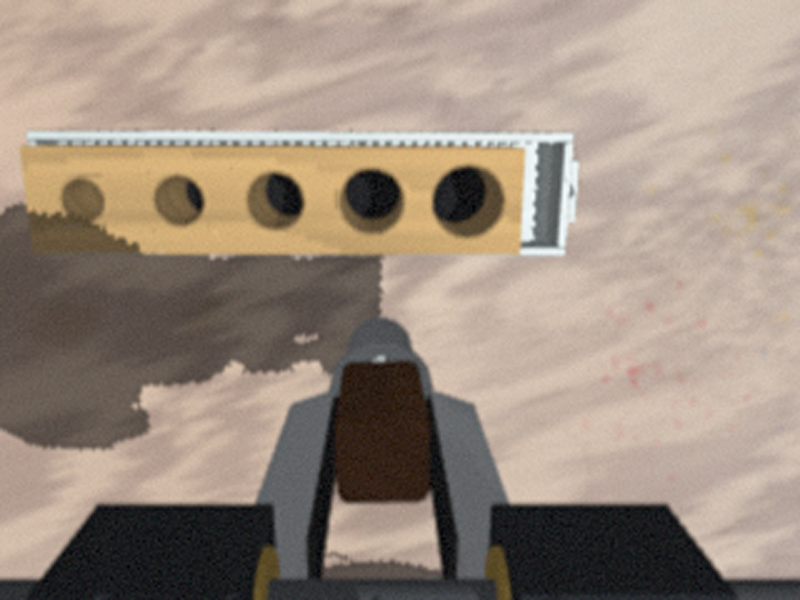

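The 25 mm hole's mouth is at crop (372,200), which is pixel (248.8,140). The foot's front arc is at crop (380,318), which is pixel (252,187).

```bash
python3 - <<'E'
from h import *
np.set_printoptions(precision=4,suppress=True)
d=np.load("w4.npz"); p=dict(intrinsics=d["K"],cam_to_world=d["T"]); e=d["e"]
full=lambda u,v:(100+u/2.5,60+v/2.5)
C=[(83,200),(179,200),(276,200),(372.5,200),(468,201)]
X=np.array([at_z(p,full(*c),.06) for c in C]); print(X)
# diameters check
print("dia25",np.linalg.norm(at_z(p,full(340,200),.06)-at_z(p,full(404,200),.06)))
th=2*np.arctan2(.5842,.8116); tx=np.array([np.cos(th),np.sin(th),0]); 
f=e-[0,0,.0594]
print("arc exp",proj(p,f+.0125*tx)," seen ",full(380,318), "foot edges L/R exp",[proj(p,f+.0125*np.array([-tx[1],tx[0],0])*k) for k in(-1,1)])
a=at_z(p,full(380,318),f[2]); print("foot from arc",a-.0125*tx,"cmd foot",f, "err",a-.0125*tx-f)
print("hole - foot(cmd):",X[3]-f)
u=X[4]-X[0]; print("row ang",np.degrees(np.arctan2(u[1],u[0])), np.linalg.norm(u))
E
```

```text
[[ 0.4538 -0.0743  0.06  ]
 [ 0.4915 -0.087   0.06  ]
 [ 0.5295 -0.0998  0.06  ]
 [ 0.5674 -0.1125  0.06  ]
 [ 0.6048 -0.1255  0.06  ]]
dia25 0.026514010616744813
arc exp [252.8467 183.3263]  seen  (252.0, 187.2) foot edges L/R exp [array([265.7598, 195.8292]), array([239.9565, 195.8802])]
foot from arc [ 0.553  -0.165   0.0933] cmd foot [ 0.555  -0.1616  0.0933] err [-0.002  -0.0034  0.    ]
hole - foot(cmd): [ 0.0124  0.0491 -0.0333]
row ang -18.7444669065598 0.15941169166900915
```

```bash
python3 - <<'E'
from h import *
np.set_printoptions(precision=4,suppress=True,linewidth=160)
s=monitor.read_state(); e=np.array(s["ee_pos"]); f=e-[0,0,.0594]
F={n:viewer.grab_frame(n) for n in("wrist","scene","top")}
R={}
for n,p in F.items():
  for r in viewer.place_of(p,"punch_thick"):
    g=at_z(p,r["pixel"],f[2])
    if np.linalg.norm(g-f)<.05: print(n,round(r["score"],2),np.round(r["pixel"],1),"foot err",g-f,"exp",proj(p,f)); R.setdefault(n,ray(p,r["pixel"]))
g=cv2.cvtColor(F["wrist"]["pixels"],cv2.COLOR_RGB2GRAY)
print(g[178:216,250:254].mean(1).astype(int))
for r in(192,196,200,204): print(r,g[r,230:276])
th=2*np.arctan2(.5842,.8116); tx=np.array([np.cos(th),np.sin(th),0]);ty=np.array([tx[1],-tx[0],0]); w=F["wrist"]
for nm,z,rad in(("foot+1",.001,.0125),("collar low",.046,.017),("collar top",.051,.017),("handle top",.101,.012)):
    print(nm,"front",proj(w,f+[0,0,z]+rad*tx),"sides",proj(w,f+[0,0,z]-rad*ty),proj(w,f+[0,0,z]+rad*ty))
# scene: hole positions along row, for the record
t=F["top"]; print("hole px top",proj(t,[.567,-.115,.06]),"scene",proj(F["scene"],[.567,-.115,.06]))
E
```

```text
wrist 0.69 [254.4 198.8] foot err [ 0.0005 -0.0033 -0.    ] exp [252.8333 195.8652]
top 0.59 [402.4 173.9] foot err [-0.0095 -0.0098  0.    ] exp [397.5605 169.636 ]
[138 124 110 108 118 121 112 110 103  88  79  83  81  80  80  79  82  79  83  86  91  93  88  98 135 156 129  63  30  32  29  28  32  34  29  32  32  31]
192 [ 89  95  88  92  92  91  93  92  96  92  94  90  81  83  81  80  81  80  83  80  77  82  83  81  84  77  79  81  80  80  80  96 130 169 197 196 195 194 188
 190 185 191 186 186 192 191]
196 [ 91  91  95  94  95  90  94  90  87  81  82  82  84  84  83  83  80  77  85  85  80  83  83  89  80  82  81  88  81  80  83  76  78 101 152 193 194 191 190
 191 191 198 193 196 192 196]
200 [ 97  92  96  91  97  94  94  96  88  82  82  87  93  92  94  92  94  93  92  90  89  90  89  87  93  87  88  91  96  94  93  90  84  82 101 138 175 192 200
 200 190 198 198 194 195 196]
204 [ 96  96  95  99  97  92  89  90  92  86  80  76  76  74  73  77  71  78 110 122 135 137 132 115  81  68  68  71  62  55  59  58  55  60  73  78  83  83 101
 150 180 189 189 183 187 190]
foot+1 front [252.8256 183.5889] sides [239.8879 196.1856] [265.7846 196.1318]
collar low front [253.0618 191.7469] sides [232.1067 211.9861] [274.0392 211.8934]
collar top front [253.0945 193.4776] sides [231.6852 214.1204] [274.525  214.0248]
handle top front [253.5249 223.8778] sides [234.2325 241.9265] [272.8217 241.8312]
hole px top [371.8222 167.7604] scene [311.0028 169.8464]
```

The foot sits about (-2.3,-2.4) mm off the TCP axis as the wrist camera sees it. Measured relative to that, the move to the hole is (+14.7,+51.5) mm. I'll go above it, then feel downward.

Emit:
jog_arm --steps '[0,0.003,0.01,0,0,0,0.004,0.015,0,0,0,0.004,0.015,0,0,0,0.0037,0.0115,-0.005,0,0,0,0,-0.01,0,0,0,0,-0.008,0,0,0,0,0,0,0,0,0,0,0]'

```text
time_s: 10.25
ee_pos: [0.569, -0.1111, 0.1283]
tcp_rot: [0.812, 0.584, -0.0, -0.0]
wrist_force: [-0.3, 0.2, -1.1]
grip_width: 0.0236
gripper_force: 29.8
```

```bash
python3 - <<'E'
from h import *
np.set_printoptions(precision=4,suppress=True,linewidth=160)
s=monitor.read_state(); e=np.array(s["ee_pos"]); print(s["time_s"],e,s["wrist_force"])
F={n:viewer.grab_frame(n) for n in("scene","wrist")}
a=F["scene"];b=F["wrist"]
f=e-[0,0,.0594]; x,y=np.int32(proj(a,f)); print(proj(a,f),proj(a,e))
A=cv2.cvtColor(a["pixels"],cv2.COLOR_RGB2BGR)[y-50:y+40,x-50:x+50]; A=cv2.resize(A,None,fx=4,fy=4,interpolation=3)
u,v=np.int32(proj(b,f))
B=cv2.cvtColor(b["pixels"],cv2.COLOR_RGB2BGR)[v-55:v+35,u-50:u+50]; B=cv2.resize(B,None,fx=4,fy=4,interpolation=3)
cv2.imwrite("pics/p5.png",np.hstack([A,B])); print("scene off",x-50,y-50,"wrist off",u-50,v-55)
E
```

```text
10.25 [ 0.569  -0.1111  0.1283] [-0.2525  0.2265 -1.0561]
[309.713 167.003] [311.3521 147.5801]
scene off 259 117 wrist off 202 140
```

View pics/p5.png

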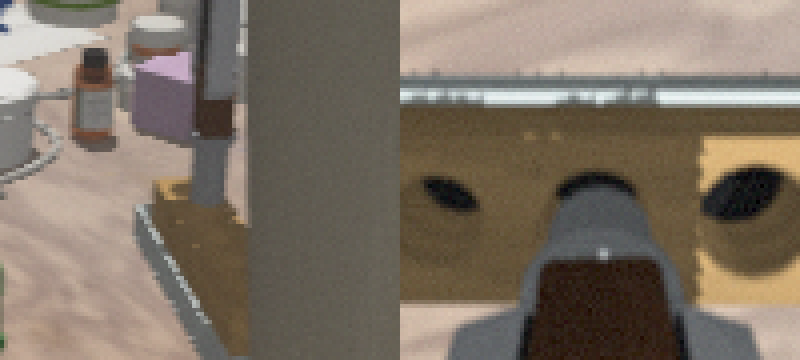

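The wrist panel (right) shows the foot just over the hole. The hole's far rim is at row 172 of the crop, the foot's arc is at about 191, and they look centred laterally. I'll work out the residual.

```bash
python3 - <<'E'
from h import *
np.set_printoptions(precision=4,suppress=True,linewidth=160)
s=monitor.read_state(); e=np.array(s["ee_pos"]); f=e-[0,0,.0594]
b=viewer.grab_frame("wrist"); g=cv2.cvtColor(b["pixels"],cv2.COLOR_RGB2GRAY)
th=2*np.arctan2(.5842,.8116); tx=np.array([np.cos(th),np.sin(th),0]);ty=np.array([tx[1],-tx[0],0])
print(g[176:196,249:253].mean(1).astype(int))
for r in(183,185,187,189,192,195): print(r,g[r,236:268])
for row in(182.5,183): q=at_z(b,(251,row),.06)-f; print("rim",row,q@tx,q@ty,"-> centre r13.25/14.25",q@tx-.01325,q@tx-.01425)
for row in(186.5,187,187.5,188): q=at_z(b,(251,row),f[2]+.001)-f; print("foot",row,q@tx-.0125,q@ty)
E
```

```text
[88 90 91 91 92 87 71 36 15 23 44 68 82 82 84 80 83 83 82 80]
183 [93 87 89 98 90 91 88 83 73 62 52 45 41 36 26 43 40 42 45 57 65 77 84 83 87 87 86 80 91 88 91 88]
185 [92 89 92 91 89 72 62 37 27 13 22  6 20 23 20 28 21 17 21 13 12 39 49 71 84 88 87 85 86 85 91 85]
187 [96 92 93 85 72 36 21 29 14 27 48 59 59 62 67 71 73 74 74 63 49 43 30 25 49 79 88 87 89 89 87 85]
189 [93 93 86 82 73 57 34 45 64 71 80 83 82 81 81 79 88 80 86 81 79 80 77 61 61 74 78 87 93 95 90 84]
192 [86 88 80 77 79 80 82 83 86 85 82 83 81 86 84 83 81 81 81 77 80 84 84 81 83 84 80 87 92 93 93 92]
195 [71 79 76 78 81 82 81 86 84 84 82 83 79 83 79 80 79 83 85 81 75 82 77 75 82 80 82 81 87 89 92 93]
rim 182.5 0.01096242064978418 -0.0018117022454623955 -> centre r13.25/14.25 -0.0022875793502158195 -0.0032875793502158204
rim 183 0.010452004981378082 -0.0018139183205005817 -> centre r13.25/14.25 -0.0027979950186219175 -0.0037979950186219184
foot 186.5 -0.0028817670107794385 -0.0017827881368025033
foot 187 -0.0033759869258462756 -0.0017849338946328063
foot 187.5 -0.003870686540879159 -0.0017870817351795568
foot 188 -0.004365866554627118 -0.0017892316614764809
```

The foot is centred to within about 1 mm. I'll nudge (-0.7,+0.2) mm and lower gently.

Emit:
jog_arm --steps '[0,-0.0007,0.0002,0,0,0,0,0,-0.004,0,0,0,0,-0.003,0,0,0,0,-0.002,0,0,0,0,-0.002,0,0,0,0,0,0]'

```text
time_s: 11.0
ee_pos: [0.5684, -0.1104, 0.1175]
tcp_rot: [0.812, 0.584, -0.0, -0.0]
wrist_force: [0.1, 0.1, -1.2]
grip_width: 0.0237
gripper_force: 29.8
```

Emit:
jog_arm --steps '[0,0,0,-0.001,0,0,0,0,-0.001,0,0,0,0,-0.001,0,0,0,0,0,0]'

```text
time_s: 11.4
ee_pos: [0.5686, -0.1105, 0.1148]
tcp_rot: [0.812, 0.584, -0.0, -0.0]
wrist_force: [-0.3, 0.1, -1.0]
grip_width: 0.0237
gripper_force: 29.8
```

The foot is 4.6 mm below the strip's top with no force, so it's in the hole. I'll continue in stages.

Emit:
jog_arm --steps '[0,0,0,-0.002,0,0,0,0,-0.002,0,0,0,0,-0.002,0,0,0,0,-0.002,0,0,0,0,-0.002,0,0,0,0,0,0]'

```text
time_s: 12.0
ee_pos: [0.5684, -0.1104, 0.1045]
tcp_rot: [0.812, 0.584, -0.0, -0.0]
wrist_force: [-0.4, 0.2, -2.4]
grip_width: 0.0236
gripper_force: 29.8
```

Emit:
jog_arm --steps '[0,0,0,-0.002,0,0,0,0,-0.002,0,0,0,0,-0.002,0,0,0,0,-0.002,0,0,0,0,-0.002,0,0,0,0,-0.002,0,0,0,0,-0.002,0,0,0,0,0,0]'

```text
time_s: 12.8
ee_pos: [0.5684, -0.1104, 0.0906]
tcp_rot: [0.812, 0.584, -0.0, -0.0]
wrist_force: [1.1, -0.1, -0.5]
grip_width: 0.0236
gripper_force: 29.8
```

Emit:
jog_arm --steps '[0,0,0,-0.002,0,0,0,0,-0.002,0,0,0,0,-0.002,0,0,0,0,-0.002,0,0,0,0,-0.002,0,0,0,0,-0.002,0,0,0,0,0,0]'

```text
time_s: 13.5
ee_pos: [0.5684, -0.1104, 0.0785]
tcp_rot: [0.812, 0.584, -0.0, -0.0]
wrist_force: [0.6, 0.3, -1.1]
grip_width: 0.0238
gripper_force: 29.8
```

Emit:
jog_arm --steps '[0,0,0,-0.001,0,0,0,0,-0.001,0,0,0,0,-0.001,0,0,0,0,-0.001,0,0,0,0,-0.001,0,0,0,0,-0.0005,0,0,0,0,0,0]'

```text
time_s: 14.2
ee_pos: [0.5686, -0.1105, 0.0734]
tcp_rot: [0.812, 0.584, -0.0, -0.0]
wrist_force: [0.0, -0.4, -0.4]
grip_width: 0.0238
gripper_force: 29.8
```

Emit:
jog_arm --steps '[0,0,0,-0.001,0,0,0,0,-0.0005,0,0,0,0,0,0,0,0,0,0,0]'

```text
time_s: 14.6
ee_pos: [0.5687, -0.1105, 0.0722]
tcp_rot: [0.812, 0.584, 0.0, 0.0]
wrist_force: [-0.4, 0.5, 2.7]
grip_width: 0.0234
gripper_force: 29.8
```

The collar is down, with about 4 N on it. I'll release, rise and check.

Emit:
jog_arm --steps '[0.4,0,0,0,0,0.6,0,0,0,0,0.65,0,0,0,0,0.65,0,0,0,0,0.65,0,0,0.01,0,0.65,0,0,0.03,0,0.65,0,0,0.03,0,0.65,-0.006,-0.02,0.03,0,0.65,-0.012,-0.04,0.01,0,0.65,0,0,0,0,0.65,0,0,0,0]'

```text
time_s: 15.7
ee_pos: [0.5506, -0.171, 0.1826]
tcp_rot: [0.812, 0.583, 0.001, 0.0]
wrist_force: [-0.1, -0.2, -0.5]
grip_width: 0.0612
gripper_force: 0.0
```

```bash
python3 - <<'E'
from h import *
np.set_printoptions(precision=4,suppress=True,linewidth=160)
s=monitor.read_state(); e=np.array(s["ee_pos"]); print(s["time_s"],e,s["wrist_force"],s["grip_width"])
a=viewer.grab_frame("scene");b=viewer.grab_frame("wrist")
x,y=np.int32(proj(a,[.568,-.112,.06])); A=cv2.cvtColor(a["pixels"],cv2.COLOR_RGB2BGR)[y-50:y+50,x-50:x+50]
u,v=np.int32(proj(b,[.568,-.112,.06])); B=cv2.cvtColor(b["pixels"],cv2.COLOR_RGB2BGR)[max(v-60,0):,u-80:u+80]; B=B[:160]
cv2.imwrite("pics/p6.png",np.hstack([cv2.resize(A,(400,400),interpolation=3),cv2.resize(B,(400,400),interpolation=3)]))
E
```

```text
15.7 [ 0.5506 -0.171   0.1826] [-0.1165 -0.2207 -0.5207] 0.061230749213524754
```

View pics/p6.png

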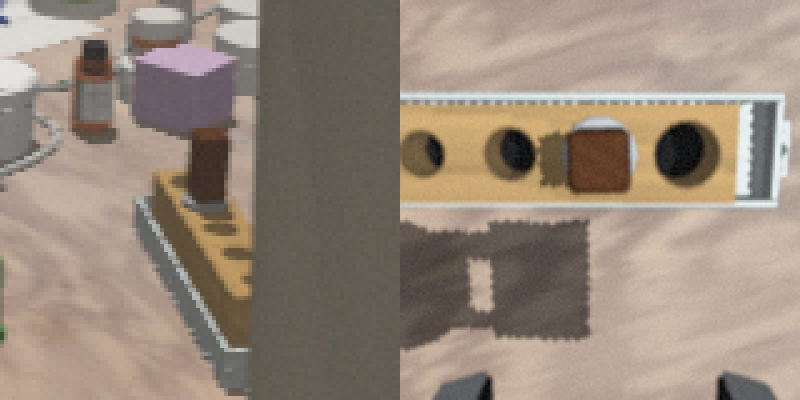

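The punch stands upright in the fourth hole, next to the empty 28 mm hole, with its collar flat on the wood and the gripper clear. Handing in.

```bash
python3 -c "
from h import *
print(workorder.close_job())"
```

```text
the job is handed in; nothing more can be done
None
```

The thick punch is upright in the 25 mm hole with its collar on the wood and let go; the last force reading on it was about 4 N, and the job was handed in at about 16 s of the 64 s allowed.

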